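Slide the presentation case into its place on the tasting counter

ROBOT

A 6-joint arm with a two-finger parallel gripper is mounted at the origin on the work surface. World frame = base frame: x ahead of the robot, y to its left, z up, the work surface at z = 0. Lengths are in m, angles in rad, forces in N, time in s.
With the tool pointing down it reaches from about 0.25 to 0.725 m from the base axis. Payload 4 kg.
Tool frame: the origin (TCP) lies between the finger pads; the fingertips stand 11 mm ahead of it and the grasp point (between the pads) lies 8 mm behind it; z points along the fingers, y is the line along which they close (so a half turn about z gives the same grasp; the last joint's range is limited). The gripper opens to 85 mm and grips with 20 to 120 N. Pads are 22 mm wide; open, the fingers measure 114 mm over their backs; the gripper's body (76 mm by 85 mm) begins 54 mm behind the grasp point. The pads swing forward as they close: fully open they stand 13 mm farther back than shut.
Start: joints at [1.245, 0.241, 0.005, 1.335, 0, 1.571], TCP at [0.16, 0.474, 0.214] pointing down, gripper open.
Joint ranges: [-2.72, 2.72], [-1.05, 1.87], [-1.09, 1.28], [-1.99, 2.15], [-1.42, 1.44], [-3.14, 3.14]. Speed limits (rad/s): [2.79, 2.79, 3.14, 3.14, 3.14, 3.14].

INTERFACE

Orientations are given as a rotation vector (axis times angle).
In Python, from cell import * gives the robot as it stands.
- The arm moves only by the tool arm_command, never from a script. Its argument "series" is a list of rows, each an object of numbers: "hand": the finger opening in m, from 0 to 0.0854; "x", "y", "z": the shift along the world's x, y, z in m; "spin": the turn about the world's z in rad. In form: [{"hand": .., "x": .., "y": .., "z": .., "spin": ..}, ...]. A call has 1 to 20 rows; each row is the pose to reach, as a shift and turn from the pose commanded when the call began; what a row does not reach only later rows make up. A row lasts 1/12 s, in which the tool goes at most 41.7 mm and 7.16 degrees, less where a joint would pass 70% of its speed; a pose out of reach is approached as far as the arm can. A call with a gripper value outside its range is refused whole. The fingers move at their own pace and stop on an object; the grip force is fixed at half the most. Time passes only in rows, so rows that repeat a pose let the fingers close. It gives the time, the measured TCP pose, the force, the opening and the grip force at its end, in the units of the state.
- state(): the state, without advancing time (a new reading comes with each control period).
- read_camera(name): name is "scene" or "top" or "wrist"; returns (picture, depth): 400x640x3 uint8, blue, green, red; 400x640 float32, m along the optical axis (not along the pixel's ray), 0 where there is no reading.
- camera_model(name): a dict with "mtx" (3x3 intrinsics, pixels), "world_from_camera" (4x4, takes a point from camera to world coordinates). Camera axes: x right, y up, looking along -z (the intrinsics and any distortion apply to the point x, -y, -z); pixel columns grow to the right and rows downward; lengths in m; the calibration is good to about 2 mm. A picture is of the moment at which its call begins: read the wrist's pose just before it. camera_model takes no time and is no camera call; for the wrist camera it gives the pose at the moment of the call.
- sign_off(): hands the job in; it is judged then, once.
Trained networks look in the newest picture that a camera, given by its name, has taken for a name from the list of things; names that differ only in an ending like _2 or _b are one class to them, and where a whole thing is asked for, a point or a joint stands for the part that bears it (a point fixed in the world has none). Each returns a list of dicts, best first, with "p" (0 to 1); they miss things now and then, are a little off and sometimes report something else, mostly with a low value. They report only what shows in the picture. A call takes as long as a camera call. They do not tell look-alikes from the thing itself.
- outline_of(camera, target): "pixels" (400x640 bool, what is visible of it) and "box" ([centre column, centre row, width, height] in pixels, round what is visible of it).
- landmark_of(camera, target): "pixel" ([column, row] in pixels: a listed point, or the origin of a listed thing).
The state is a dict: "t": time; "qpos": joint angles; "qd": joint speeds; "tau": joint torques, N m; "tcp_pos": TCP position; "eef_rot": TCP orientation; "contact_force": force on the tool from outside, world axes, zero at the start; "torque": the same for the moment, N m; "opening": finger opening in m; "finger_force": force on a finger pad.
Only numpy, scipy, OpenCV 4.12 (cv2) and the standard library are available. Lean on these libraries where they do the work, as an engineer would, in place of code of your own. Each camera call takes 0.05 s, during which the arm holds its last target. There are 200 camera calls.

TASK

Gently slide the flat wooden presentation case along the tasting counter, by pushing it with the fingers and never lifting, tipping or knocking it, until its long side lies flush along the front of the counter rail and its end is up against the side of the stop block on that rail. Leave it resting flat there, and leave the glass, tin and bottles as they stand.

Things in the scene. Friction and masses are not known exactly. Their poses are not given: they have to be found in the camera images.
- case_center (a point): Centre (half-way up, 22.5 mm above the counter) of the loose closed presentation case of dark wood: a flat plain rectangular box 100 mm along its x, 140 mm along its y (its long sides face -x and +x, its ends +y and -y) and 45 mm high, 0.3 to 0.65 kg, too wide for a gripper. It lies flat on the counter in front of the rail (on the robot's side of it), to the left or right of the stop block, turned askew. Its +x side looks roughly away from the robot, towards the rail.
- rail: Counter rail: a light wooden bar with a thin brass strip on top, screwed to the counter, 560 mm long along its y, 20 mm thick, 30 mm high. Its origin lies at counter level in the middle of its front face (the face towards the robot); its x points squarely away from the robot side, into the rail, its y along the rail. The case belongs with a long side (its +x one is the nearer) against this face. The rail cannot move.
- stop: Stop block: a light wooden block fixed to the counter against the front of the rail near its middle, 70 mm along its x (out from the rail towards the robot), 25 mm along its y (along the rail), 40 mm high. Origin at the centre of its underside; axes parallel to the rail's. The case's nearer end belongs against its +y or -y face: the one on the side where the case lies is the free one, the tin stands on the other side. It cannot move.
- tin: Bystander: loose round closed aluminium tin, 72 mm across, 55 mm high, standing on the other side of the stop block from the case. Origin at the centre of its underside.
- glass: Bystander: loose tulip nosing glass, 62 mm across, 112 mm high, standing nearest the robot, roughly straight ahead. Origin at the centre of its underside.
- bottle: Bystander: loose amber bottle, 72 mm across, 200 mm high, standing beyond the rail. Origin at the centre of its underside.
- miniature: Bystander: loose small amber bottle, 38 mm across, 105 mm high, standing beyond the rail. Origin at the centre of its underside.
Not all that is in view belongs to the job. What is shaped like the part that bears case_center but pink or turquoise is not meant.

How it is judged:
By the outcome, as a careful person would: the job done as asked, in the order asked, and still so for the second after the job is handed in, with the robot touching nothing.
It also fails if it takes over 45 s, if anything falls off the work surface, if the arm or the gripper's body presses on something with over 40 N, if the wrist force passes 120 N, or if a joint passes its speed limit or range.

## Working session

There is one attempt and no reset: what is moved stays moved. The work goes in short steps, Python scripts to look and compute and a tool call to move; the robot and the scene stay as the last step left them, time stands still between calls to the robot, and variables do not carry over. Pictures are saved under pics/ and viewed, at most 10 in all, crops included, and the job is handed in when it is done.

Besides the shell and the picture viewer there is one more tool, called after "Call:" as name(argument=value, ...), one argument or row to a line, values as JSON. arm_command: Moves the arm, as the interface text tells. Its arguments: {"type":"object","properties":{"series":{"type":"array"}},"required":["series"]}

```bash
mkdir -p pics; ls
cat > h.py <<'E'
from cell import *
import numpy as np, cv2
def world(cam,img_depth,pix):
    m=camera_model(cam);K=np.array(m["mtx"]);T=np.array(m["world_from_camera"])
    pix=np.atleast_2d(pix).astype(float)
    d=img_depth[pix[:,1].astype(int),pix[:,0].astype(int)]
    u=cv2.undistortPoints(pix.reshape(-1,1,2),K,np.array(m.get("dist",np.zeros(5)),float)).reshape(-1,2)
    P=np.c_[u[:,0]*d,-u[:,1]*d,-d,np.ones(len(d))]
    return (P@T.T)[:,:3],d
E
python3 - <<'E'
from h import *
s=state();print(s["t"],s["tcp_pos"],s["eef_rot"],camera_model("top").keys())
for c in("top","scene"):
    p,d=read_camera(c);cv2.imwrite(f"pics/{c}0.png",p);np.save(f"{c}d.npy",d)
    for n in("case_center","rail","stop","tin","glass"):
        for o in outline_of(c,n)[:3]:
            m=o["pixels"]
            ys,xs=np.nonzero(m);W,dd=world(c,d,np.c_[xs,ys]);W=W[dd>0]
            print(c,n,round(o["p"],2),np.round(o["box"]),np.round(np.median(W,0),3),np.round(np.percentile(W,1,axis=0),3),np.round(np.percentile(W,99,axis=0),3))
E
```

```text
pics
0.0 [0.15981015 0.47307541 0.21353091] [-0.50938482 -3.09969485  0.00318423] dict_keys(['mtx', 'world_from_camera'])
top case_center 0.96 [321. 210.  52.  43.] [0.522 0.207 0.045] [0.464 0.135 0.002] [0.577 0.28  0.052]
top case_center 0.76 [284. 274.  48.  54.] [0.331 0.322 0.045] [0.257 0.252 0.028] [0.405 0.391 0.052]
top case_center 0.76 [187. 240.  40.  44.] [0.435 0.622 0.045] [0.366 0.571 0.006] [0.504 0.678 0.052]
top rail 0.69 [391. 154. 183.  20.] [ 0.693 -0.015  0.03 ] [ 0.674 -0.282  0.002] [0.714 0.257 0.038]
top rail 0.28 [389. 235.  22.  20.] [0.446 0.008 0.107] [ 0.416 -0.019  0.003] [0.473 0.029 0.117]
top stop 0.73 [388. 170.  14.  24.] [ 0.647 -0.003  0.04 ] [ 0.614 -0.018  0.004] [0.682 0.008 0.047]
top tin 0.7 [446. 204.  25.  18.] [ 0.528 -0.176  0.055] [ 0.495 -0.215  0.002] [ 0.562 -0.145  0.061]
scene case_center 0.89 [354. 149.  54.  42.] [0.583 0.445 0.041] [ 0.504  0.38  -0.001] [0.652 0.528 0.047]
scene case_center 0.88 [336. 106.  49.  37.] [0.443 0.606 0.04 ] [ 0.366  0.569 -0.001] [0.507 0.675 0.047]
scene case_center 0.76 [299. 197.  55.  53.] [0.527 0.196 0.041] [ 0.457  0.132 -0.004] [0.583 0.309 0.048]
scene rail 0.91 [312. 286.  93. 174.] [ 0.698 -0.074  0.027] [ 0.676 -0.292 -0.001] [0.715 0.254 0.033]
scene rail 0.69 [300. 195.  52.  52.] [0.53  0.195 0.042] [0.466 0.132 0.001] [0.581 0.276 0.048]
scene stop 0.7 [303. 268.  31.  25.] [ 0.649 -0.014  0.035] [ 0.615 -0.021 -0.003] [0.683 0.028 0.042]
scene tin 0.74 [229. 299.  24.  32.] [ 0.534 -0.187  0.052] [ 0.495 -0.215  0.003] [ 0.562 -0.149  0.058]
scene tin 0.16 [300. 195.  56.  52.] [0.528 0.195 0.041] [ 0.462  0.132 -0.001] [0.582 0.28  0.048]
scene glass 0.55 [241. 230.  30.  36.] [ 0.454 -0.01   0.076] [ 0.38  -0.028 -0.005] [0.474 0.07  0.113]
```

```bash
python3 -c "
import cv2
p=cv2.imread('pics/top0.png')[120:320,150:500];cv2.imwrite('pics/topc.png',cv2.resize(p,None,fx=2.2,fy=2.2,interpolation=cv2.INTER_CUBIC))"
```

```text
(no output)
```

View pics/topc.png

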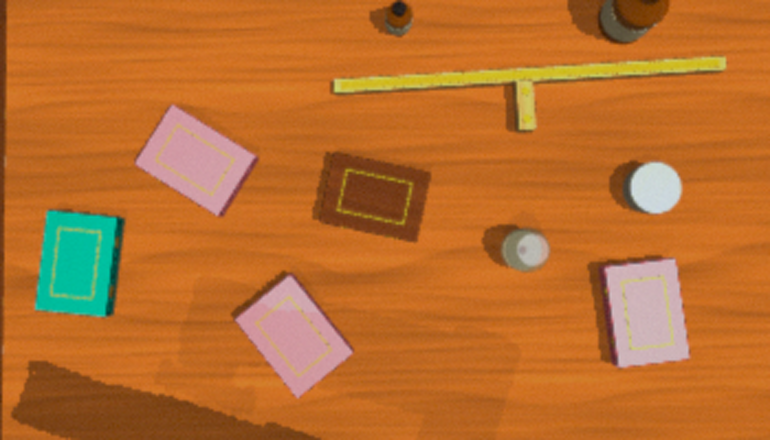

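The crop shows the candidates, in full-image pixels: brown case (321,209), pink boxes (239,193), (284,272) and (443,262), and a turquoise box (187,240). I choose the brown one, since the case is dark wood. It lies to the left (+y) of the stop block (388,170).

```bash
cat >> h.py <<'E'
def fit(cam,name,zlo,zhi,near=None,mask=None,show=True):
    """min-area rectangle of the top face, in world xy"""
    p,d=read_camera(cam)
    if mask is None:
        os=outline_of(cam,name); best=None
        for o in os:
            ys,xs=np.nonzero(o["pixels"]);W,dd=world(cam,d,np.c_[xs,ys])
            if near is None or np.hypot(*(np.median(W[dd>0],0)[:2]-near))<.06: best=o["pixels"];break
        mask=cv2.dilate(best.astype(np.uint8),np.ones((5,5)))
    ys,xs=np.nonzero(mask);W,dd=world(cam,d,np.c_[xs,ys])
    W=W[(dd>0)&(W[:,2]>zlo)&(W[:,2]<zhi)]
    r=cv2.minAreaRect((W[:,:2]*1000).astype(np.float32))
    if show: print(cam,name,len(W),np.round(r[0],1),np.round(r[1],1),round(r[2],2),"\n",np.round(cv2.boxPoints(r)).tolist(),"zmed",round(float(np.median(W[:,2])),4))
    return W,r
E
python3 - <<'E'
from h import *
for c in("top","scene"):
    fit(c,"case_center",.037,.06,np.array([.522,.205]))
    W,r=fit(c,"rail",.022,.037,np.array([.69,-.015]))
    W=W[np.abs(W[:,1])>.03]; q=np.polyfit(W[:,1],W[:,0],1); print("rail line x=",q)
    fit(c,"stop",.034,.05)
    for n in("glass","tin"): print(n,fit(c,n,.05,.13,show=False)[1])
E
```

```text
top case_center 1468 [522.1 209.2] [139.7 100.9] 77.35 
 [[458.0, 152.0], [556.0, 130.0], [587.0, 266.0], [488.0, 288.0]] zmed 0.0452
top rail 1161 [691.4 -14.4] [ 27.8 557.5] 2.63 
 [[665.0, 263.0], [690.0, -294.0], [718.0, -292.0], [692.0, 265.0]] zmed 0.0304
rail line x= [-0.04520339  0.69317969]
top stop 183 [651.8  -1.6] [74.3 34. ] 2.19 
 [[614.0, 14.0], [615.0, -20.0], [690.0, -17.0], [688.0, 17.0]] zmed 0.0402
glass ((445.6999206542969, 3.01715087890625), (60.42242431640625, 53.23945999145508), 0.7563685178756714)
tin ((528.5905151367188, -180.70370483398438), (71.37330627441406, 67.71331024169922), 88.53960418701172)
scene case_center 1238 [521.5 209.5] [142.7 103.9] 77.22 
 [[455.0, 151.0], [556.0, 128.0], [588.0, 268.0], [487.0, 291.0]] zmed 0.0425
scene rail 189 [652.9 -13.5] [77.9 46.2] 3.55 
 [[613.0, 7.0], [615.0, -39.0], [693.0, -34.0], [690.0, 12.0]] zmed 0.0334
rail line x= [0.34721279 0.69856262]
scene stop 200 [648.1  -6. ] [70.  25.9] 2.94 
 [[612.0, 5.0], [614.0, -21.0], [684.0, -17.0], [682.0, 9.0]] zmed 0.0378
glass ((449.4904479980469, -3.8085803985595703), (52.147884368896484, 51.147708892822266), 89.88465881347656)
tin ((527.9003295898438, -180.67523193359375), (70.4923095703125, 69.97626495361328), 77.07103729248047)
```

Call:
arm_command(
  series=[
    {"hand":0.06,"x":0.033,"y":-0.033,"z":0,"spin":0.06},
    {"hand":0.06,"x":0.066,"y":-0.066,"z":0,"spin":0.12},
    {"hand":0.06,"x":0.099,"y":-0.099,"z":0,"spin":0.18},
    {"hand":0.06,"x":0.132,"y":-0.132,"z":0,"spin":0.24},
    {"hand":0.06,"x":0.165,"y":-0.165,"z":0,"spin":0.3},
    {"hand":0.06,"x":0.2,"y":-0.2,"z":0,"spin":0.34},
    {"hand":0.06,"x":0.235,"y":-0.235,"z":0,"spin":0.372},
    {"hand":0.06,"x":0.265,"y":-0.263,"z":-0.02,"spin":0.372},
    {"hand":0.06,"x":0.265,"y":-0.263,"z":-0.05,"spin":0.372},
    {"hand":0.06,"x":0.265,"y":-0.263,"z":-0.08,"spin":0.372},
    {"hand":0.06,"x":0.265,"y":-0.263,"z":-0.08,"spin":0.372},
    {"hand":0.06,"x":0.265,"y":-0.263,"z":-0.08,"spin":0.372},
  ],
)

```text
t: 2.6
tcp_pos: [0.4234, 0.2091, 0.1325]
eef_rot: [0.069, -3.135, 0.004]
contact_force: [-0.6, -1.1, 0.8]
opening: 0.0598
finger_force: 0.0
```

Run:
```python
from h import *
from scipy.spatial.transform import Rotation as R
s=state();print(s["t"],s["tcp_pos"],s["opening"],np.round(s["qpos"],2));print(R.from_rotvec(s["eef_rot"]).as_matrix().round(3))
p,d=read_camera("wrist");cv2.imwrite("pics/w1.png",p)
fit("wrist","case_center",.037,.06)
```

```text
2.6 [0.42338158 0.20911002 0.13248717] 0.05980681513004448 [ 0.46  0.25 -0.21  1.12  0.    0.41]
[[-0.999 -0.044 -0.006]
 [-0.044  0.999 -0.002]
 [ 0.006 -0.002 -1.   ]]
wrist case_center 13161 [520.9 213.2] [138.5 101.8] 78.63 
 [[457.0, 155.0], [557.0, 135.0], [584.0, 271.0], [485.0, 291.0]] zmed 0.047
```

View pics/w1.png

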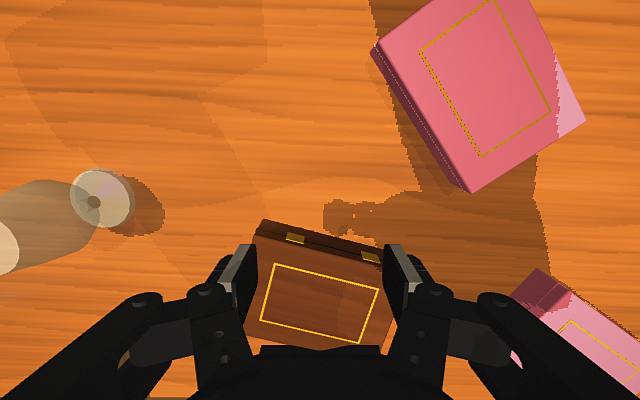

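The wrist view shows the dark brown case at about (320,300), between the fingers in the image, with the glass at (100,200) and a pink box at (490,90), both clear. I'll descend behind the case and push.

Call:
arm_command(
  series=[
    {"hand":0.06,"x":0,"y":0.002,"z":-0.035,"spin":0},
    {"hand":0.06,"x":0,"y":0.002,"z":-0.07,"spin":0},
    {"hand":0.06,"x":0,"y":0.002,"z":-0.1,"spin":0},
    {"hand":0.06,"x":0,"y":0.002,"z":-0.11,"spin":0},
    {"hand":0.06,"x":0,"y":0.002,"z":-0.11,"spin":0},
    {"hand":0.06,"x":0.006,"y":0.002,"z":-0.11,"spin":0},
    {"hand":0.06,"x":0.01,"y":0.002,"z":-0.11,"spin":0},
    {"hand":0.06,"x":0.013,"y":0.003,"z":-0.11,"spin":0},
    {"hand":0.06,"x":0.016,"y":0.003,"z":-0.11,"spin":0},
    {"hand":0.06,"x":0.019,"y":0.003,"z":-0.11,"spin":0},
    {"hand":0.06,"x":0.022,"y":0.003,"z":-0.11,"spin":0},
    {"hand":0.06,"x":0.025,"y":0.003,"z":-0.11,"spin":0},
    {"hand":0.06,"x":0.028,"y":0.003,"z":-0.11,"spin":0},
    {"hand":0.06,"x":0.031,"y":0.003,"z":-0.11,"spin":0},
    {"hand":0.06,"x":0.034,"y":0.004,"z":-0.11,"spin":0},
    {"hand":0.06,"x":0.037,"y":0.004,"z":-0.11,"spin":0},
    {"hand":0.06,"x":0.04,"y":0.004,"z":-0.11,"spin":0},
  ],
)

```text
t: 4.17
tcp_pos: [0.4653, 0.2147, 0.0243]
eef_rot: [0.073, -3.141, 0.0]
contact_force: [0.3, -1.2, -0.4]
opening: 0.06
finger_force: 0.0
```

Run:
```python
from h import *
s=state();print(s["t"],s["tcp_pos"],s["contact_force"],s["opening"])
fit("top","case_center",.037,.06,np.array([.53,.21]))
```

```text
4.1667 [0.46526653 0.21473018 0.02431158] [ 0.33026207 -1.16961351 -0.36516499] 0.060031762975003684
top case_center 612 [536.7 205.8] [139.7  70.6] 77.35 
 [[487.0, 145.0], [556.0, 130.0], [586.0, 266.0], [518.0, 282.0]] zmed 0.0455
```

Run:
```python
from h import *
p,d=read_camera("wrist");cv2.imwrite("pics/w2.png",p[:, 100:560])
p,d=read_camera("scene");cv2.imwrite("pics/s2.png",cv2.resize(p[140:260,220:400],None,fx=4,fy=4))
```

```text
(no output)
```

View pics/w2.png

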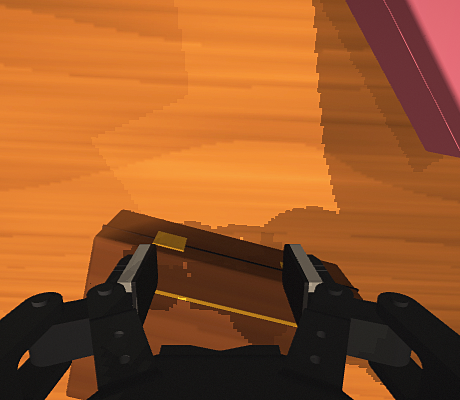

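View pics/s2.png

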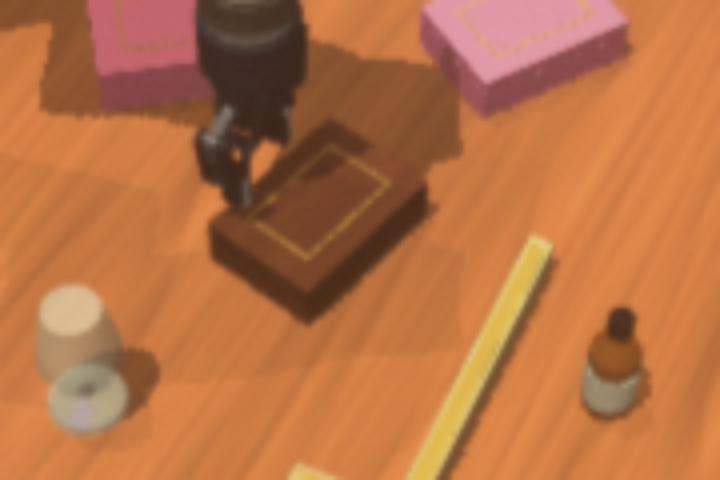

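Run:
```python
from h import *
p,d=read_camera("wrist")
m=camera_model("wrist");print(np.round(m["world_from_camera"],3).tolist())
px=np.array([[250,248],[252,270],[240,300],[388,250],[395,270],[400,300],[220,212],[215,225],[270,255],[320,262],[200,235],[440,275],[320,235],[330,340]])
W,_=world("wrist",d,px)
for a,b in zip(px,W):print(a,np.round(b,3))
pt,d=read_camera("top")
ys,xs=np.mgrid[190:235,290:350];W,_=world("top",d,np.c_[xs.ravel(),ys.ravel()]);W=W[(W[:,2]>.037)&(W[:,2]<.06)]
for y in(.14,.15,.16,.17,.18,.24,.25,.26,.27): 
    q=W[abs(W[:,1]-y)<.003][:,0]; print(y,q.min().round(3),q.max().round(3))
```

```text
[[-0.046, -0.96, -0.275, 0.396], [0.999, -0.044, -0.012, 0.211], [-0.0, -0.275, 0.961, 0.183], [0.0, 0.0, 0.0, 1.0]]
[250 248] [0.456 0.183 0.054]
[252 270] [0.466 0.184 0.056]
[240 300] [0.465 0.184 0.079]
[388 250] [0.453 0.243 0.056]
[395 270] [0.455 0.243 0.07 ]
[400 300] [0.462 0.244 0.08 ]
[220 212] [0.457 0.154 0.004]
[215 225] [0.457 0.158 0.024]
[270 255] [0.465 0.19  0.042]
[320 262] [0.47  0.214 0.037]
[200 235] [0.457 0.155 0.04 ]
[440 275] [0.487 0.286 0.015]
[320 235] [ 0.471  0.214 -0.001]
[330 340] [0.51  0.221 0.045]
0.14 0.503 0.555
0.15 0.488 0.559
0.16 0.506 0.562
0.17 0.531 0.563
0.18 0.547 0.566
0.24 0.532 0.578
0.25 0.526 0.582
0.26 0.523 0.582
0.27 0.517 0.582
```

Run:
```python
from h import *
s=state();print(s["t"],s["tcp_pos"],s["contact_force"],np.round(s["qpos"],3),np.round(s["tau"],2))
p,d=read_camera("wrist")
# tip profile: silver/black finger pixels
for col in (388,395,402):
    r=np.arange(225,320,6);W,_=world("wrist",d,np.c_[np.full(len(r),col),r]);print(col,[(int(a),*np.round(b,3).tolist()) for a,b in zip(r,W)])
for c in("scene",):
    p,d=read_camera(c)
    ys,xs=np.mgrid[150:195,265:300];W,_=world(c,d,np.c_[xs.ravel(),ys.ravel()])
    k=(abs(W[:,0]-.465)<.02)&(abs(W[:,1]-.18)<.015)&(W[:,2]>.047); print(np.sort(W[k][:,2])[:10].round(3))
```

```text
4.4667 [0.4647703  0.21461434 0.02429419] [-0.85918491  0.05116286 -0.19247183] [ 0.433  0.429 -0.261  0.881  0.     0.386] [-3.000e-02 -4.110e+01  2.033e+01 -1.000e-02 -0.000e+00 -0.000e+00]
388 [(225, 0.462, 0.256, -0.001), (231, 0.466, 0.256, 0.0), (237, 0.47, 0.257, -0.0), (243, 0.474, 0.257, -0.0), (249, 0.453, 0.243, 0.055), (255, 0.456, 0.244, 0.056), (261, 0.458, 0.244, 0.057), (267, 0.461, 0.244, 0.057), (273, 0.463, 0.244, 0.058), (279, 0.465, 0.244, 0.06), (285, 0.468, 0.244, 0.059), (291, 0.47, 0.244, 0.061), (297, 0.474, 0.244, 0.061), (303, 0.487, 0.249, 0.044), (309, 0.49, 0.25, 0.045), (315, 0.494, 0.25, 0.045)]
395 [(225, 0.462, 0.261, -0.002), (231, 0.466, 0.261, -0.001), (237, 0.47, 0.261, -0.0), (243, 0.474, 0.262, -0.0), (249, 0.453, 0.247, 0.055), (255, 0.452, 0.245, 0.062), (261, 0.453, 0.244, 0.068), (267, 0.455, 0.244, 0.069), (273, 0.457, 0.244, 0.07), (279, 0.459, 0.244, 0.07), (285, 0.461, 0.243, 0.072), (291, 0.463, 0.244, 0.073), (297, 0.466, 0.244, 0.072), (303, 0.468, 0.244, 0.074), (309, 0.47, 0.244, 0.074), (315, 0.473, 0.244, 0.075)]
402 [(225, 0.462, 0.265, -0.0), (231, 0.466, 0.265, -0.001), (237, 0.47, 0.266, -0.001), (243, 0.474, 0.266, -0.001), (249, 0.453, 0.25, 0.055), (255, 0.453, 0.248, 0.061), (261, 0.453, 0.247, 0.068), (267, 0.453, 0.245, 0.072), (273, 0.453, 0.244, 0.076), (279, 0.454, 0.244, 0.08), (285, 0.456, 0.244, 0.081), (291, 0.457, 0.243, 0.082), (297, 0.459, 0.244, 0.083), (303, 0.462, 0.244, 0.083), (309, 0.464, 0.244, 0.083), (315, 0.447, 0.235, 0.11)]
[0.047 0.049 0.052 0.053 0.053 0.053 0.054 0.054 0.056 0.056]
```

Both cameras put the fingertips at z≈0.054, above the case top, so the reported TCP height reads about 35 mm too low. x and y agree. I'll back off, lower by eye and check.

Call:
arm_command(
  series=[
    {"hand":0.06,"x":-0.02,"y":-0.001,"z":0,"spin":0},
    {"hand":0.06,"x":-0.04,"y":-0.002,"z":0,"spin":0},
    {"hand":0.06,"x":-0.04,"y":-0.002,"z":0,"spin":0},
    {"hand":0.06,"x":-0.04,"y":-0.002,"z":-0.01,"spin":0},
    {"hand":0.06,"x":-0.04,"y":-0.002,"z":-0.02,"spin":0},
    {"hand":0.06,"x":-0.04,"y":-0.002,"z":-0.025,"spin":0},
    {"hand":0.06,"x":-0.04,"y":-0.002,"z":-0.025,"spin":0},
  ],
)

```text
t: 5.15
tcp_pos: [0.4243, 0.2123, -0.0015]
eef_rot: [0.073, -3.139, 0.001]
contact_force: [-1.2, -0.0, 0.0]
opening: 0.0598
finger_force: 0.0
```

```bash
cat > tip.py <<'E'
from h import *
s=state();t=np.array(s["tcp_pos"]);print(round(s["t"],2),t.round(4),np.round(s["contact_force"],1))
p,d=read_camera("wrist")
ys,xs=np.mgrid[200:330,180:460];W,dd=world("wrist",d,np.c_[xs.ravel(),ys.ravel()])
for sgn in(-1,1):
    k=(dd>0)&(dd<.17)&(abs(W[:,0]-t[0])<.02)&(abs(W[:,1]-t[1]-sgn*.033)<.012)&(W[:,2]>.004)
    if k.any(): print("tip z",np.sort(W[k][:,2])[:3].round(3),"x back edge",np.percentile(W[k][:,0],2).round(3))
E
python3 tip.py
```

```text
5.15 [ 0.4243  0.2123 -0.0015] [-1.2 -0.   0. ]
tip z [0.02 0.02 0.02] x back edge 0.409
tip z [0.02 0.02 0.02] x back edge 0.407
```

Call:
arm_command(
  series=[
    {"hand":0.06,"x":0,"y":0,"z":-0.006,"spin":0},
    {"hand":0.06,"x":0.01,"y":0,"z":-0.006,"spin":0},
    {"hand":0.06,"x":0.018,"y":0.001,"z":-0.006,"spin":0},
    {"hand":0.06,"x":0.022,"y":0.001,"z":-0.006,"spin":0},
    {"hand":0.06,"x":0.025,"y":0.001,"z":-0.006,"spin":0},
    {"hand":0.06,"x":0.028,"y":0.001,"z":-0.006,"spin":0},
    {"hand":0.06,"x":0.031,"y":0.001,"z":-0.006,"spin":0},
    {"hand":0.06,"x":0.034,"y":0.002,"z":-0.006,"spin":0},
    {"hand":0.06,"x":0.037,"y":0.002,"z":-0.006,"spin":0},
    {"hand":0.06,"x":0.04,"y":0.002,"z":-0.006,"spin":0},
    {"hand":0.06,"x":0.043,"y":0.002,"z":-0.006,"spin":0},
    {"hand":0.06,"x":0.046,"y":0.002,"z":-0.006,"spin":0},
    {"hand":0.06,"x":0.049,"y":0.002,"z":-0.006,"spin":0},
    {"hand":0.06,"x":0.052,"y":0.002,"z":-0.006,"spin":0},
    {"hand":0.06,"x":0.055,"y":0.003,"z":-0.006,"spin":0},
  ],
)

```text
t: 6.45
tcp_pos: [0.4803, 0.2155, -0.0066]
eef_rot: [0.072, -3.141, 0.001]
contact_force: [-1.4, -1.4, -0.6]
opening: 0.0596
finger_force: 0.8
```

```bash
cat > far.py <<'E'
from h import *
import sys
s=state();print(round(s["t"],2),np.round(s["tcp_pos"],4),np.round(s["contact_force"],1))
# case's far edge (x as function of y) and ends, from top-face points near the case
def edges(c="top",cx=(.40,.67)):
    p,d=read_camera(c)
    o=[o["pixels"] for o in outline_of(c,"case_center")]
    best=None
    for m in o:
        ys,xs=np.nonzero(cv2.dilate(m.astype(np.uint8),np.ones((3,3))));W,dd=world(c,d,np.c_[xs,ys]);W=W[(dd>0)&(W[:,2]>.037)&(W[:,2]<.055)]
        if len(W)<50: continue
        q=np.median(W,0)
        col=p[ys,xs].mean(0)
        if cx[0]<q[0]<cx[1] and q[1]<.3 and q[1]>0 and col[2]<140: best=W;break
    if best is None: print("none");return
    W=best;yy=np.arange(W[:,1].min()+.012,W[:,1].max()-.02,.006)
    e=np.array([W[abs(W[:,1]-y)<.003][:,0].max() for y in yy])
    f=np.polyfit(yy,e,1);print(c,"far edge x=%.4f at mid y=%.4f slope %.3f"%(np.polyval(f,yy.mean()),yy.mean(),f[0]),"y range",np.percentile(W[:,1],[.5,99.5]).round(4), "zmed",np.median(W[:,2]).round(4),"z spread",np.percentile(W[:,2],[5,95]).round(3),len(W))
edges("top");edges("scene")
E
python3 far.py; python3 tip.py
```

```text
6.45 [ 0.4803  0.2155 -0.0066] [-1.4 -1.4 -0.6]
top far edge x=0.5964 at mid y=0.2096 slope 0.075 y range [0.1467 0.2859] zmed 0.0452 z spread [0.04 0.05] 717
scene far edge x=0.5975 at mid y=0.2141 slope 0.064 y range [0.1472 0.29  ] zmed 0.0424 z spread [0.038 0.047] 1233
6.65 [ 0.481   0.2162 -0.0062] [-0.6 -0.1  0.3]
tip z [0.004 0.004 0.004] x back edge 0.465
tip z [0.004 0.004 0.004] x back edge 0.463
```

Call:
arm_command(
  series=[
    {"hand":0.06,"x":0.004,"y":0,"z":0,"spin":0},
    {"hand":0.06,"x":0.008,"y":0,"z":0,"spin":0},
    {"hand":0.06,"x":0.012,"y":0,"z":0,"spin":0},
    {"hand":0.06,"x":0.016,"y":0,"z":0,"spin":0},
    {"hand":0.06,"x":0.02,"y":0,"z":0,"spin":0},
    {"hand":0.06,"x":0.024,"y":0,"z":0,"spin":0},
    {"hand":0.06,"x":0.028,"y":0,"z":0,"spin":0},
    {"hand":0.06,"x":0.032,"y":0.001,"z":0,"spin":0},
    {"hand":0.06,"x":0.036,"y":0.001,"z":0,"spin":0},
    {"hand":0.06,"x":0.04,"y":0.001,"z":0,"spin":0},
    {"hand":0.06,"x":0.044,"y":0.001,"z":0,"spin":0},
    {"hand":0.06,"x":0.048,"y":0.001,"z":0,"spin":0},
    {"hand":0.06,"x":0.052,"y":0.001,"z":0,"spin":0},
    {"hand":0.06,"x":0.056,"y":0.001,"z":0,"spin":0},
    {"hand":0.06,"x":0.06,"y":0.001,"z":0,"spin":0},
    {"hand":0.06,"x":0.064,"y":0.001,"z":0,"spin":0},
    {"hand":0.06,"x":0.068,"y":0.001,"z":0,"spin":0},
  ],
)

```text
t: 8.12
tcp_pos: [0.5484, 0.2167, -0.0066]
eef_rot: [0.072, -3.141, 0.0]
contact_force: [-3.1, -0.1, -0.7]
opening: 0.0599
finger_force: 1.1
```

```bash
python3 far.py
```

```text
8.12 [ 0.5484  0.2167 -0.0066] [-3.1 -0.1 -0.7]Traceback (most recent call last):
  File "far.py", line 19, in <module>
    edges("top");edges("scene")
    ~~~~~^^^^^^^
  File "far.py", line 17, in edges
    e=np.array([W[abs(W[:,1]-y)<.003][:,0].max() for y in yy])
                ~~~~~~~~~~~~~~~~~~~~~~~~~~~~~~^^
    return umr_maximum(a, axis, None, out, keepdims, initial, where)
ValueError: zero-size array to reduction operation maximum which has no identity
```

Call:
arm_command(
  series=[
    {"hand":0.06,"x":0.002,"y":0,"z":0,"spin":0},
    {"hand":0.06,"x":0.004,"y":0,"z":0,"spin":0},
    {"hand":0.06,"x":0.006,"y":0,"z":0,"spin":0},
    {"hand":0.06,"x":0.008,"y":0,"z":0,"spin":0},
    {"hand":0.06,"x":0.01,"y":0,"z":0,"spin":0},
    {"hand":0.06,"x":0.012,"y":0,"z":0,"spin":0},
    {"hand":0.06,"x":0.012,"y":0,"z":0,"spin":0},
  ],
)

```text
t: 8.8
tcp_pos: [0.5607, 0.2168, -0.0065]
eef_rot: [-0.072, 3.14, 0.0]
contact_force: [-0.9, 0.3, 1.1]
opening: 0.0603
finger_force: 0.8
```

```bash
sed -i 's/^    e=np.array.*/    yy=np.array([y for y in yy if (abs(W[:,1]-y)<.003).sum()>3]);e=np.array([W[abs(W[:,1]-y)<.003][:,0].max() for y in yy])/' far.py; python3 far.py
```

```text
8.8 [ 0.5607  0.2168 -0.0065] [-0.9  0.3  1.1]
top far edge x=0.6717 at mid y=0.2313 slope -0.037 y range [0.1551 0.2942] zmed 0.0453 z spread [0.041 0.05 ] 248
scene far edge x=0.6717 at mid y=0.2213 slope -0.046 y range [0.1531 0.2939] zmed 0.0427 z spread [0.039 0.047] 1277
```

Call:
arm_command(
  series=[
    {"hand":0.06,"x":0.001,"y":0,"z":0,"spin":0},
    {"hand":0.06,"x":0.002,"y":0,"z":0,"spin":0},
    {"hand":0.06,"x":0.002,"y":0,"z":0,"spin":0},
  ],
)

```text
t: 9.25
tcp_pos: [0.5608, 0.2167, -0.0067]
eef_rot: [0.073, -3.138, -0.0]
contact_force: [-5.7, 1.2, 3.3]
opening: 0.0601
finger_force: 2.6
```

The case is flush on the rail: it took 5.7 N with no further motion. Next I'll go round to its left end.

Call:
arm_command(
  series=[
    {"hand":0.06,"x":-0.02,"y":0,"z":0,"spin":0},
    {"hand":0.06,"x":-0.045,"y":0,"z":0,"spin":0},
    {"hand":0.045,"x":-0.045,"y":0,"z":0.04,"spin":0},
    {"hand":0.045,"x":-0.045,"y":0.02,"z":0.08,"spin":-0.12},
    {"hand":0.045,"x":-0.03,"y":0.04,"z":0.1,"spin":-0.24},
    {"hand":0.045,"x":-0.01,"y":0.07,"z":0.1,"spin":-0.36},
    {"hand":0.045,"x":0.01,"y":0.1,"z":0.1,"spin":-0.48},
    {"hand":0.045,"x":0.04,"y":0.113,"z":0.1,"spin":-0.6},
    {"hand":0.045,"x":0.0525,"y":0.113,"z":0.1,"spin":-0.72},
    {"hand":0.045,"x":0.0525,"y":0.113,"z":0.1,"spin":-0.84},
    {"hand":0.045,"x":0.0525,"y":0.113,"z":0.1,"spin":-0.96},
    {"hand":0.045,"x":0.0525,"y":0.113,"z":0.1,"spin":-1.08},
    {"hand":0.045,"x":0.0525,"y":0.113,"z":0.1,"spin":-1.2},
    {"hand":0.045,"x":0.0525,"y":0.113,"z":0.1,"spin":-1.32},
    {"hand":0.045,"x":0.0525,"y":0.113,"z":0.1,"spin":-1.44},
    {"hand":0.045,"x":0.0525,"y":0.113,"z":0.1,"spin":-1.571},
    {"hand":0.045,"x":0.0525,"y":0.113,"z":0.07,"spin":-1.571},
    {"hand":0.045,"x":0.0525,"y":0.113,"z":0.07,"spin":-1.571},
  ],
)

```text
t: 10.75
tcp_pos: [0.6127, 0.3283, 0.0587]
eef_rot: [-2.169, -2.271, 0.009]
contact_force: [-1.5, -1.1, -2.2]
opening: 0.0449
finger_force: 0.0
```

```bash
python3 far.py
python3 - <<'E'
from h import *
from scipy.spatial.transform import Rotation as R
s=state();print(np.round(s["qpos"],2));print(R.from_rotvec(s["eef_rot"]).as_matrix().round(3))
p,d=read_camera("wrist");cv2.imwrite("pics/w3.png",p)
fit("wrist","case_center",.037,.06)
E
```

```text
10.75 [0.6127 0.3283 0.0587] [-1.5 -1.1 -2.2]
top far edge x=0.6726 at mid y=0.2188 slope -0.045 y range [0.1554 0.2907] zmed 0.0455 z spread [0.041 0.05 ] 1180
scene far edge x=0.6720 at mid y=0.2182 slope -0.048 y range [0.1539 0.2946] zmed 0.0425 z spread [0.039 0.046] 1267
[ 0.49  0.72  0.38  1.23 -0.    2.02]
[[-0.046  0.999  0.001]
 [ 0.999  0.046  0.   ]
 [ 0.     0.001 -1.   ]]
wrist case_center 21752 [562.8 442.8] [ 91.2 100.7] 57.46 
 [[496.0, 431.0], [581.0, 377.0], [630.0, 454.0], [545.0, 508.0]] zmed 0.0446
```

View pics/w3.png

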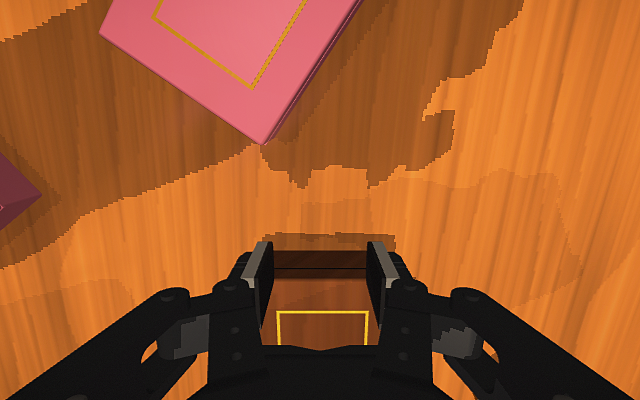

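The wrist view shows the case end at about (320,265), centred between the fingers, with the pink box at (250,80) clear behind. I'll lower and push along the rail.

Call:
arm_command(
  series=[
    {"hand":0.045,"x":0,"y":0,"z":-0.03,"spin":0},
    {"hand":0.045,"x":0,"y":0,"z":-0.055,"spin":0},
    {"hand":0.045,"x":0,"y":0,"z":-0.063,"spin":0},
    {"hand":0.045,"x":0,"y":-0.01,"z":-0.063,"spin":0},
    {"hand":0.045,"x":0.001,"y":-0.019,"z":-0.063,"spin":0},
    {"hand":0.045,"x":0.001,"y":-0.023,"z":-0.063,"spin":0},
    {"hand":0.045,"x":0.001,"y":-0.026,"z":-0.063,"spin":0},
    {"hand":0.045,"x":0.001,"y":-0.029,"z":-0.063,"spin":0},
    {"hand":0.045,"x":0.0015,"y":-0.033,"z":-0.063,"spin":0},
    {"hand":0.045,"x":0.0015,"y":-0.037,"z":-0.063,"spin":0},
    {"hand":0.045,"x":0.002,"y":-0.041,"z":-0.063,"spin":0},
    {"hand":0.045,"x":0.002,"y":-0.045,"z":-0.063,"spin":0},
    {"hand":0.045,"x":0.002,"y":-0.049,"z":-0.063,"spin":0},
    {"hand":0.045,"x":0.0025,"y":-0.053,"z":-0.063,"spin":0},
    {"hand":0.045,"x":0.0025,"y":-0.057,"z":-0.063,"spin":0},
  ],
)

```text
t: 12.35
tcp_pos: [0.6171, 0.2724, 0.0004]
eef_rot: [-2.17, -2.272, -0.0]
contact_force: [0.3, 3.0, 2.6]
opening: 0.0448
finger_force: 1.7
```

```bash
python3 far.py
```

```text
12.35 [6.171e-01 2.724e-01 4.000e-04] [0.3 3.  2.6]
top far edge x=0.6739 at mid y=0.1631 slope -0.055 y range [0.1186 0.2136] zmed 0.0455 z spread [0.04 0.05] 795
scene far edge x=0.6727 at mid y=0.1854 slope -0.051 y range [0.118  0.2605] zmed 0.0426 z spread [0.039 0.046] 1346
```

Call:
arm_command(
  series=[
    {"hand":0.045,"x":0,"y":-0.004,"z":0,"spin":0},
    {"hand":0.045,"x":0,"y":-0.009,"z":0,"spin":0},
    {"hand":0.045,"x":0.0005,"y":-0.014,"z":0,"spin":0},
    {"hand":0.045,"x":0.001,"y":-0.019,"z":0,"spin":0},
    {"hand":0.045,"x":0.001,"y":-0.024,"z":0,"spin":0},
    {"hand":0.045,"x":0.0015,"y":-0.029,"z":0,"spin":0},
    {"hand":0.045,"x":0.0015,"y":-0.034,"z":0,"spin":0},
    {"hand":0.045,"x":0.002,"y":-0.039,"z":0,"spin":0},
    {"hand":0.045,"x":0.002,"y":-0.044,"z":0,"spin":0},
    {"hand":0.045,"x":0.002,"y":-0.049,"z":0,"spin":0},
    {"hand":0.045,"x":0.0025,"y":-0.054,"z":0,"spin":0},
    {"hand":0.045,"x":0.0025,"y":-0.059,"z":0,"spin":0},
    {"hand":0.045,"x":0.003,"y":-0.064,"z":0,"spin":0},
    {"hand":0.045,"x":0.003,"y":-0.069,"z":0,"spin":0},
    {"hand":0.045,"x":0.0035,"y":-0.074,"z":0,"spin":0},
    {"hand":0.045,"x":0.004,"y":-0.079,"z":0,"spin":0},
    {"hand":0.045,"x":0.004,"y":-0.084,"z":0,"spin":0},
    {"hand":0.045,"x":0.004,"y":-0.088,"z":0,"spin":0},
    {"hand":0.045,"x":0.004,"y":-0.091,"z":0,"spin":0},
  ],
)

```text
t: 14.13
tcp_pos: [0.6211, 0.1811, 0.0005]
eef_rot: [2.17, 2.272, 0.0]
contact_force: [0.5, 1.3, -1.2]
opening: 0.0448
finger_force: 0.9
```

```bash
python3 far.py
```

```text
14.13 [6.211e-01 1.811e-01 5.000e-04] [ 0.5  1.3 -1.2]
top far edge x=0.6794 at mid y=0.0555 slope -0.034 y range [0.0274 0.0924] zmed 0.0453 z spread [0.04  0.051] 523
scene far edge x=0.6774 at mid y=0.0894 slope -0.029 y range [0.0066 0.1692] zmed 0.0427 z spread [0.039 0.046] 1520
```

Leading end at about y=0.027, so roughly 18 mm is left. I'll continue slowly.

Call:
arm_command(
  series=[
    {"hand":0.045,"x":0,"y":-0.003,"z":0,"spin":0},
    {"hand":0.045,"x":0.0005,"y":-0.006,"z":0,"spin":0},
    {"hand":0.045,"x":0.0005,"y":-0.009,"z":0,"spin":0},
    {"hand":0.045,"x":0.0005,"y":-0.011,"z":0,"spin":0},
    {"hand":0.045,"x":0.0005,"y":-0.013,"z":0,"spin":0},
    {"hand":0.045,"x":0.0005,"y":-0.0145,"z":0,"spin":0},
    {"hand":0.045,"x":0.0005,"y":-0.016,"z":0,"spin":0},
    {"hand":0.045,"x":0.0005,"y":-0.016,"z":0,"spin":0},
  ],
)

```text
t: 15.0
tcp_pos: [0.6216, 0.1653, 0.0005]
eef_rot: [2.17, 2.271, -0.0]
contact_force: [-0.3, 1.7, 0.4]
opening: 0.0454
finger_force: 0.6
```

Call:
arm_command(
  series=[
    {"hand":0.045,"x":0,"y":-0.001,"z":0,"spin":0},
    {"hand":0.045,"x":0,"y":-0.002,"z":0,"spin":0},
    {"hand":0.045,"x":0,"y":-0.002,"z":0,"spin":0},
  ],
)

```text
t: 15.25
tcp_pos: [0.6216, 0.1636, 0.0005]
eef_rot: [2.17, 2.272, 0.0]
contact_force: [0.1, 2.0, 0.9]
opening: 0.0449
finger_force: 0.9
```

Call:
arm_command(
  series=[
    {"hand":0.045,"x":0,"y":-0.001,"z":0,"spin":0},
    {"hand":0.045,"x":0,"y":-0.002,"z":0,"spin":0},
    {"hand":0.045,"x":0,"y":-0.002,"z":0,"spin":0},
  ],
)

```text
t: 15.5
tcp_pos: [0.6216, 0.1616, 0.0004]
eef_rot: [2.17, 2.272, 0.0]
contact_force: [0.2, 1.8, 0.5]
opening: 0.0453
finger_force: 1.0
```

Call:
arm_command(
  series=[
    {"hand":0.045,"x":0,"y":-0.001,"z":0,"spin":0},
    {"hand":0.045,"x":0,"y":-0.0015,"z":0,"spin":0},
    {"hand":0.045,"x":0,"y":-0.0015,"z":0,"spin":0},
  ],
)

```text
t: 15.75
tcp_pos: [0.6216, 0.1601, 0.0005]
eef_rot: [2.17, 2.272, 0.0]
contact_force: [0.7, 2.2, 0.8]
opening: 0.0454
finger_force: 1.1
```

```bash
python3 - <<'E'
from h import *
p,d=read_camera("scene");cv2.imwrite("pics/s4.png",cv2.resize(p[190:320,220:400],None,fx=4,fy=4,interpolation=cv2.INTER_CUBIC))
E
python3 far.py
```

```text
15.8 [6.216e-01 1.601e-01 4.000e-04] [-0.2  2.5  1. ]
top far edge x=0.6814 at mid y=0.0274 slope -0.036 y range [0.0052 0.0645] zmed 0.0455 z spread [0.041 0.051] 471
scene far edge x=0.6784 at mid y=0.0661 slope -0.048 y range [0.0028 0.151 ] zmed 0.0427 z spread [0.039 0.046] 1560
```

View pics/s4.png

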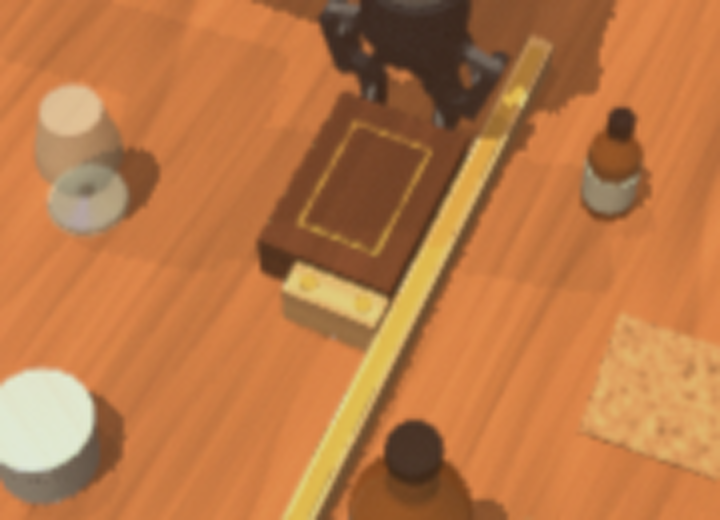

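The scene crop shows the case (370,190) along the rail and almost at the stop block (335,300). I'll nudge until the force rises.

Call:
arm_command(
  series=[
    {"hand":0.045,"x":0,"y":-0.001,"z":0,"spin":0},
    {"hand":0.045,"x":0,"y":-0.002,"z":0,"spin":0},
    {"hand":0.045,"x":0,"y":-0.002,"z":0,"spin":0},
  ],
)

```text
t: 16.25
tcp_pos: [0.6216, 0.159, 0.0005]
eef_rot: [-2.169, -2.272, -0.002]
contact_force: [-0.5, 5.8, 0.5]
opening: 0.0452
finger_force: 2.5
```

Call:
arm_command(
  series=[
    {"hand":0.045,"x":0,"y":-0.001,"z":0,"spin":0},
    {"hand":0.045,"x":0,"y":-0.0015,"z":0,"spin":0},
    {"hand":0.045,"x":0,"y":-0.0015,"z":0,"spin":0},
  ],
)

```text
t: 16.5
tcp_pos: [0.6216, 0.159, 0.0005]
eef_rot: [-2.167, -2.271, -0.005]
contact_force: [0.7, 8.4, 0.5]
opening: 0.0451
finger_force: 4.2
```

Seated against the stop: 8.4 N and no motion. I'll back off and inspect.

Call:
arm_command(
  series=[
    {"hand":0.045,"x":0,"y":0.01,"z":0,"spin":0},
    {"hand":0.045,"x":-0.001,"y":0.04,"z":0,"spin":0},
    {"hand":0.045,"x":-0.001,"y":0.06,"z":0.03,"spin":0},
    {"hand":0.045,"x":-0.03,"y":0.09,"z":0.07,"spin":0},
    {"hand":0.045,"x":-0.06,"y":0.12,"z":0.1,"spin":0},
    {"hand":0.045,"x":-0.09,"y":0.15,"z":0.12,"spin":0},
    {"hand":0.045,"x":-0.09,"y":0.15,"z":0.12,"spin":0},
  ],
)

```text
t: 17.08
tcp_pos: [0.5305, 0.3078, 0.1224]
eef_rot: [2.168, 2.271, 0.001]
contact_force: [0.8, 0.2, 0.6]
opening: 0.0448
finger_force: 0.0
```

```bash
python3 far.py
python3 - <<'E'
from h import *
for c in("top","scene"):
    fit(c,"case_center",.037,.06,np.array([.628,.078]))
    print([np.round(fit(c,n,.05,.13,show=False)[1][0]) for n in("glass","tin")])
p,d=read_camera("top")
# rail top line (front edge) at |y|>0.1 away from case
ys,xs=np.mgrid[135:175,290:490];W,_=world("top",d,np.c_[xs.ravel(),ys.ravel()])
k=(W[:,2]>.024)&(W[:,2]<.036)&(W[:,0]>.66)&(W[:,0]<.73)&((W[:,1]>.16)|(W[:,1]<-.03))&(W[:,1]>-.28)&(W[:,1]<.25)
f=np.polyfit(W[k][:,1],W[k][:,0],1);print("rail centre line",f,k.sum())
cv2.imwrite("pics/t5.png",cv2.resize(p[130:250,290:470],None,fx=4,fy=4,interpolation=cv2.INTER_CUBIC))
E
```

```text
17.08 [0.5305 0.3078 0.1224] [0.8 0.2 0.6]
top far edge x=0.6783 at mid y=0.0684 slope -0.043 y range [0.0036 0.1456] zmed 0.0455 z spread [0.04 0.05] 1472
none
top case_center 1501 [629.5  73.4] [104.1 148.6] 0.6 
 [[577.0, 147.0], [578.0, -1.0], [682.0, -0.0], [681.0, 148.0]] zmed 0.0452Traceback (most recent call last):
  File "<stdin>", line 4, in <module>
  File "h.py", line 18, in fit
    mask=cv2.dilate(best.astype(np.uint8),np.ones((5,5)))
                    ^^^^^^^^^^^
AttributeError: 'NoneType' object has no attribute 'astype'
```

Run:
```python
from h import *
p,d=read_camera("top")
ys,xs=np.mgrid[135:175,290:490];W,_=world("top",d,np.c_[xs.ravel(),ys.ravel()])
k=(W[:,2]>.024)&(W[:,2]<.036)&(W[:,0]>.66)&(W[:,0]<.73)&((W[:,1]>.16)|(W[:,1]<-.03))&(W[:,1]>-.28)&(W[:,1]<.25)
f=np.polyfit(W[k][:,1],W[k][:,0],1);print("rail centre line",f,k.sum())
cv2.imwrite("pics/t5.png",cv2.resize(p[130:250,290:470],None,fx=4,fy=4,interpolation=cv2.INTER_CUBIC))
s,d=read_camera("scene");cv2.imwrite("pics/s5.png",cv2.resize(s[200:290,260:370],None,fx=6,fy=6,interpolation=cv2.INTER_CUBIC))
for n in ("glass","tin"): print(n,[np.round(o["box"]) for o in outline_of("top",n)[:1]])
```

```text
rail centre line [-0.04451764  0.69346652] 680
glass [array([390., 234.,  21.,  17.])]
tin [array([447., 205.,  26.,  20.])]
```

View pics/t5.png

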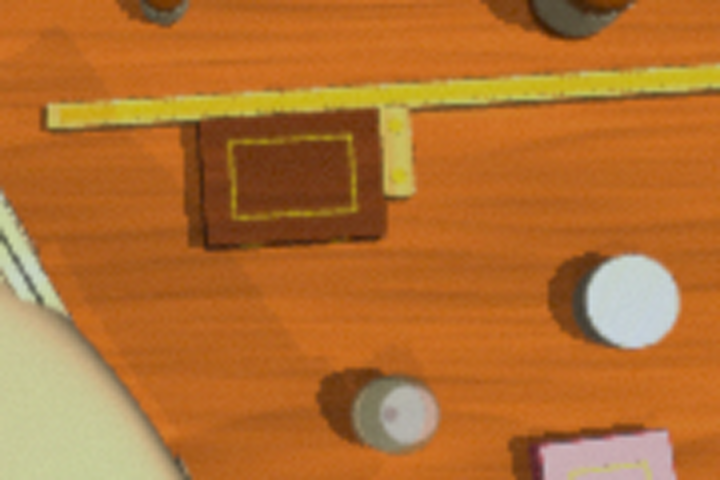

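View pics/s5.png

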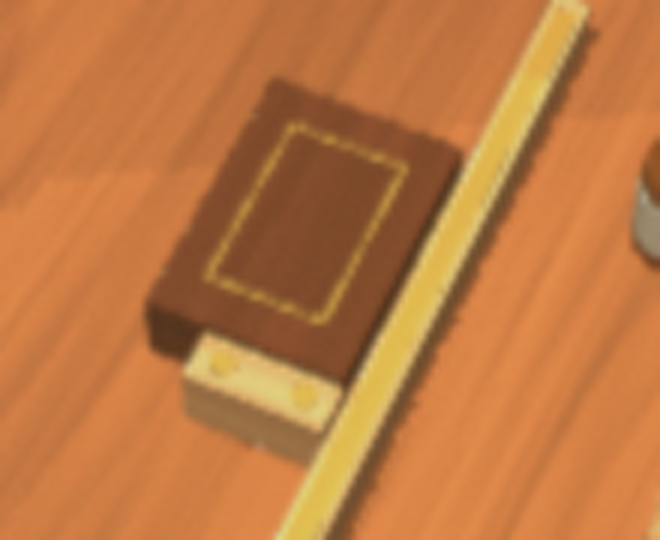

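The views show the case at (295,180) in the top crop, flush to the rail and against the stop block (395,150). The glass and tin have not moved. One gentle seating nudge towards the rail will close any sub-millimetre gap.

Call:
arm_command(
  series=[
    {"hand":0.045,"x":-0.005,"y":-0.02,"z":0,"spin":0.12},
    {"hand":0.045,"x":-0.005,"y":-0.04,"z":0,"spin":0.24},
    {"hand":0.045,"x":-0.005,"y":-0.06,"z":0,"spin":0.36},
    {"hand":0.045,"x":-0.005,"y":-0.08,"z":0,"spin":0.48},
    {"hand":0.045,"x":-0.005,"y":-0.1,"z":0,"spin":0.6},
    {"hand":0.045,"x":-0.005,"y":-0.12,"z":0,"spin":0.72},
    {"hand":0.045,"x":-0.005,"y":-0.14,"z":0,"spin":0.84},
    {"hand":0.045,"x":-0.005,"y":-0.16,"z":0,"spin":0.96},
    {"hand":0.045,"x":-0.005,"y":-0.18,"z":0,"spin":1.08},
    {"hand":0.045,"x":-0.005,"y":-0.2,"z":0,"spin":1.2},
    {"hand":0.045,"x":-0.005,"y":-0.213,"z":0,"spin":1.32},
    {"hand":0.045,"x":-0.005,"y":-0.213,"z":0,"spin":1.44},
    {"hand":0.045,"x":-0.005,"y":-0.213,"z":0,"spin":1.571},
    {"hand":0.045,"x":-0.005,"y":-0.213,"z":-0.035,"spin":1.571},
    {"hand":0.045,"x":-0.005,"y":-0.213,"z":-0.07,"spin":1.571},
    {"hand":0.045,"x":-0.005,"y":-0.213,"z":-0.1,"spin":1.571},
    {"hand":0.045,"x":-0.005,"y":-0.213,"z":-0.121,"spin":1.571},
    {"hand":0.045,"x":0.015,"y":-0.213,"z":-0.121,"spin":1.571},
    {"hand":0.045,"x":0.025,"y":-0.212,"z":-0.121,"spin":1.571},
    {"hand":0.045,"x":0.03,"y":-0.212,"z":-0.121,"spin":1.571},
  ],
)

```text
t: 19.45
tcp_pos: [0.5628, 0.0947, -0.0011]
eef_rot: [-0.072, 3.14, 0.0]
contact_force: [1.1, -0.5, 0.4]
opening: 0.045
finger_force: 0.0
```

Call:
arm_command(
  series=[
    {"hand":0.045,"x":0.001,"y":0,"z":0,"spin":0},
    {"hand":0.045,"x":0.002,"y":0,"z":0,"spin":0},
    {"hand":0.045,"x":0.003,"y":0,"z":0,"spin":0},
    {"hand":0.045,"x":0.004,"y":0,"z":0,"spin":0},
    {"hand":0.045,"x":0.004,"y":0,"z":0,"spin":0},
  ],
)

```text
t: 19.87
tcp_pos: [0.5653, 0.0947, -0.0003]
eef_rot: [-0.073, 3.141, 0.0]
contact_force: [0.1, 0.5, -0.6]
opening: 0.0448
finger_force: 0.0
```

Call:
arm_command(
  series=[
    {"hand":0.045,"x":0.001,"y":0,"z":0,"spin":0},
    {"hand":0.045,"x":0.002,"y":0,"z":0,"spin":0},
    {"hand":0.045,"x":0.002,"y":0,"z":0,"spin":0},
  ],
)

```text
t: 20.12
tcp_pos: [0.5663, 0.0947, -0.0007]
eef_rot: [0.072, -3.138, 0.0]
contact_force: [-4.4, -0.2, 3.3]
opening: 0.0451
finger_force: 2.3
```

Call:
arm_command(
  series=[
    {"hand":0.045,"x":0.001,"y":0,"z":0,"spin":0},
    {"hand":0.045,"x":0.001,"y":0,"z":0,"spin":0},
    {"hand":0.045,"x":0.001,"y":0,"z":0,"spin":0},
  ],
)

```text
t: 20.37
tcp_pos: [0.5662, 0.0946, -0.0009]
eef_rot: [0.073, -3.137, 0.0]
contact_force: [-6.4, 0.9, 4.5]
opening: 0.0449
finger_force: 3.5
```

Call:
arm_command(
  series=[
    {"hand":0.045,"x":-0.008,"y":0,"z":0,"spin":0},
    {"hand":0.045,"x":-0.03,"y":0,"z":0,"spin":0},
    {"hand":0.045,"x":-0.035,"y":0,"z":0,"spin":0},
    {"hand":0.045,"x":-0.035,"y":0,"z":0.04,"spin":0},
    {"hand":0.045,"x":-0.035,"y":0,"z":0.08,"spin":0},
    {"hand":0.045,"x":-0.035,"y":0,"z":0.12,"spin":0},
    {"hand":0.045,"x":-0.035,"y":0.04,"z":0.14,"spin":0},
    {"hand":0.045,"x":-0.035,"y":0.08,"z":0.14,"spin":0},
    {"hand":0.045,"x":-0.035,"y":0.12,"z":0.14,"spin":0},
    {"hand":0.045,"x":-0.035,"y":0.16,"z":0.14,"spin":0},
    {"hand":0.045,"x":-0.035,"y":0.2,"z":0.14,"spin":0},
    {"hand":0.045,"x":-0.035,"y":0.2,"z":0.14,"spin":0},
  ],
)

```text
t: 21.37
tcp_pos: [0.5338, 0.3024, 0.1395]
eef_rot: [-0.085, 3.137, 0.007]
contact_force: [1.1, -0.4, -1.4]
opening: 0.045
finger_force: 0.0
```

Run:
```python
from h import *
p,d=read_camera("top")
ys,xs=np.mgrid[150:200,330:395];W,_=world("top",d,np.c_[xs.ravel(),ys.ravel()])
C=p[ys.ravel(),xs.ravel()];k=(W[:,2]>.037)&(W[:,2]<.055)&(C[:,2]<130);print(np.percentile(W[k],[1,50,99],axis=0).round(3),k.sum())
for n in ("glass","tin"): print(n,[np.round(o["box"]) for o in outline_of("top",n)[:1]])
cv2.imwrite("pics/t6.png",cv2.resize(p[130:250,290:470],None,fx=4,fy=4,interpolation=cv2.INTER_CUBIC))
```

```text
[[0.58  0.009 0.039]
 [0.629 0.077 0.045]
 [0.679 0.145 0.052]] 1283
glass [array([389., 233.,  20.,  22.])]
tin [array([446., 204.,  28.,  23.])]
```

View pics/t6.png

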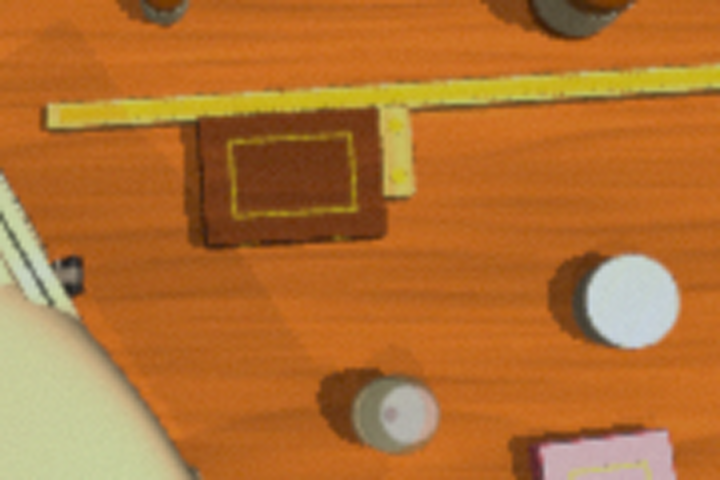

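The case sits flush on the rail and against the stop at (385,140), centred at (0.629, 0.077). The glass and tin have not moved, and the arm is clear.

```bash
python3 -c "
from cell import *
print(sign_off())"
```

```text
the job is handed in; nothing more can be done
None
```

I handed the job in at about 21 s of the 45 s allowed: the case lies flat and flush along the rail with its end against the stop block, and the glass, tin and bottles are still where they stood.

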